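Index the sample-rack carriage to the green station

ROBOT

A 6-joint arm with a two-finger parallel gripper is mounted at the origin on the work surface. World frame = base frame: x ahead of the robot, y to its left, z up, the work surface at z = 0. Lengths are in m, angles in rad, forces in N, time in s.
With the tool pointing down it reaches from about 0.325 to 0.9 m from the base axis. Payload 6.1 kg.
Tool frame: the origin (TCP) lies on the centre line of the jaws, within the pads' length; the fingertips stand 19 mm ahead of it and the grasp point (between the pads) is the TCP; z points along the fingers, y is the direction in which the jaws open and shut (so a half turn about z gives the same grasp; the last joint's range is limited). The gripper opens to 85 mm and grips with 20 to 120 N. Pads are 22 mm wide; open, the fingers measure 114 mm over their backs; the gripper's body (76 mm by 85 mm) begins 54 mm behind the grasp point. The pads swing forward as they close: fully open they stand 13 mm farther back than shut.
Start: joints at [1.126, 0.22, 1.526, -0, 1.395, -0.126], TCP at [0.196, 0.594, 0.25] pointing down, gripper open.
Joint ranges: [-2.98, 2.98], [-0.91, 2.08], [0.09, 2.57], [-1.24, 4.39], [0.2, 2.65], [-2.68, 2.68]. Speed limits (rad/s): [2.57, 2.57, 3.01, 3.14, 3.14, 3.14].

INTERFACE

Orientations are given as a rotation vector (axis times angle).
In Python, from station import read_state, read_camera, sign_off gives the robot as it stands.
- The arm moves only by the tool send_rows, never from a script. Its argument "steps" is a list of rows, each an object with "linear": the shift along the tool's x, y, z in cm, a list of three; "rotation": the turn, a rotation vector about the tool's x, y, z in degrees, a list of three; "hand": the closure, from 0 (fully open) to 1 (shut). A call has 1 to 10 rows; each row shifts and turns the commanded pose from where the row before left it, along the tool's axes as they then stand; what a row does not reach is not made up. A row lasts 1/8 s, in which the tool goes at most 62.5 mm and 10.7 degrees, less where a joint would pass 70% of its speed; a pose out of reach is approached as far as the arm can. A call is refused whole if a number of a shift passes 6.25 or a number of a turn 10.7, either way. A call with a gripper value outside its range is refused whole. The fingers move at their own pace and stop on an object; "newtons" is the grip in N (left out, the last holds). Time passes only in rows, so rows that do not move let the fingers close. It gives the time, the measured TCP pose, the force and the opening at its end, in the units of the state.
- read_state(): the state, without advancing time (a new reading comes with each control period).
- read_camera(name): name is "scene" or "side" or "wrist"; returns a dict with "color" (480x640x3 uint8, red, green, blue), "vertical_fov" (degrees; the focal length in pixels is half the picture's height over the tangent of half this angle, whatever the lens; pixels are square), "cx", "cy" (the principal point, pixels), "extrinsics" (4x4, takes a point from camera to world coordinates); the wrist camera has in their place "tool_from_camera" (4x4, takes a point from camera to tool coordinates, whose origin is the TCP and whose axes are the flange's). Camera axes: x right, y up, looking along -z (the intrinsics and any distortion apply to the point x, -y, -z); pixel columns grow to the right and rows downward; lengths in m; the calibration is good to about 2 mm. A picture is of the moment at which its call begins: read the wrist's pose just before it. There is no depth.
- sign_off(): hands the job in, once; it reports no verdict.
The state is a dict: "time_s": time; "joint_pos": joint angles; "qd": joint speeds; "joint_efforts": joint torques, N m; "tool_pos": TCP position; "orientation": TCP orientation; "ft_force": force on the tool from outside, world axes, zero at the start; "torque": the same for the moment, N m; "finger_gap": finger opening in m.
Only numpy, scipy, OpenCV 4.12 (cv2) and the standard library are available. Lean on these libraries where they do the work, as an engineer would, in place of code of your own. Each camera call takes 0.05 s, during which the arm holds its last target.

TASK

Lift the blue release bar of the sample-rack carriage and hold it up while you slide the carriage to the green station clip, then let the bar go so that its catch drops fully into the notch nearest that clip and the carriage is locked there. If the catch comes to rest on top of the strip between notches, nudge the carriage gently along until it falls in; never force or ram the catch against the notch strip, and leave the other things on the bench where they are.

Things in the scene. Friction and masses are not known exactly. Their poses are not given: they have to be found in the camera images.
- track: Dark steel indexing track fixed to the bench: plate 230 mm (x) by 400 mm (y), 12 mm thick, with two steel rails. Origin at the centre of its underside, on the bench; its y axis is the direction of travel, x across it, z up
- strip_nominal (a point): Point of the track at x = -45 mm, y = 0, 24 mm above the bench: nominal middle of the brass notch strip (teeth 12 mm high). It has a 60 mm wide parking gap in its middle and four notches 13 mm wide, nominally at y = -105, -65, 65, 105 mm, one per clip. The real strip is set off along y by an unmeasured 0 to 14 mm, either way, so each notch lies within 14 mm of its clip
- carriage (a joint): Position of the white carriage along the track's y axis in m, 0 in the middle, stops at -0.13 and 0.13. About 0.6 kg, about 1 N of friction. Carriage 150 mm (x) by 100 mm (y), deck top 40 mm above the bench, with a fixed rack of capped tubes on its +x half (tops 97 mm above the bench)
- carriage_mark (a point): Tip of the carriage's small red index pointer, on its +x edge, 85 mm from the track's middle line in x, 40 mm above the bench; its y along the track equals the catch's y
- release_bar (a joint): Lift of the release bar in m: 0 = fully down (catch in a notch or the parking gap), about 0.011 = catch resting on a tooth, over 0.012 = clear of the strip, 0.018 = upper stop. A damped spring and its weight pull it down with 6 N (9 N when lifted). The catch is 10 mm wide along y: 1.5 mm play each side in a notch. Over 20 N between catch and strip damages them
- bar_grip (a point): Centre of the release bar's blue grip: 60 mm along the track's x, 16 mm wide along y, 20 mm high, on a stem 10 mm (y) by 14 mm (x); 102 mm above the bench when down. It is at x = -45 mm of the track, right above the catch, and moves with carriage and bar. Both y sides are free for fingers down to 70 mm above the bench
- clip_green: Green station clip, 18 x 14 mm, 32 mm high, fixed on the track's plate on its +x side, 100 mm from the middle line, at one of the four stations (y = -105, -65, 65 or 105 mm). Origin at the centre of its underside; axes as the track's
- clip_red: Red station clip of the same shape, at another station
- clip_yellow: Yellow station clip of the same shape, at another station
- clip_black: Black station clip of the same shape, at another station
- spare_rack: Bystander: loose white rack with capped tubes, 50 x 100 mm, 87 mm high, beyond the track
- reagent_bottle: Bystander: amber bottle, diameter 56 mm, 120 mm high, beyond the track
- specimen_jar: Bystander: clear jar with orange cap, diameter 52 mm, 60 mm high, beyond the track
- label_roll: Bystander: paper label roll, diameter 64 mm, 22 mm high, beyond the track's +y end
- marker_pen: Bystander: black marker pen, 14 mm thick, about 120 mm long, beyond the track's -y end
- tip_box: Bystander: blue box 80 x 120 x 55 mm, to the left
- timer: Bystander: yellow timer 50 x 70 x 20 mm, to the right

How it is judged:
By the outcome, as a careful person would: the job done as asked, in the order asked, and still so for the second after the job is handed in, with the robot touching nothing.
It also fails if it takes over 54 s, if anything falls off the work surface, if the arm or the gripper's body presses on something with over 40 N, if the wrist force passes 120 N, or if a joint passes its speed limit or range.

## Working session

There is one attempt and no reset: what is moved stays moved. The work goes in short steps, Python scripts to look and compute and a tool call to move; the robot and the scene stay as the last step left them, time stands still between calls to the robot, and variables do not carry over. Pictures are saved under pics/ and viewed, and the job is handed in when it is done.

Besides the shell and the picture viewer there is one more tool, called after "Request:" by a JSON object that holds its "method" and its "body". send_rows: Moves the arm, as the interface text tells. Its arguments: {"type":"object","properties":{"steps":{"type":"array"},"newtons":{"type":"number"}},"required":["steps"]}

```bash
mkdir -p pics; ls
python3 - <<'E'
from station import read_state, read_camera
import cv2,numpy as np
print(read_state())
for n in ("scene","side","wrist"):
    c=read_camera(n)
    cv2.imwrite(f"pics/{n}0.png",c["color"][:,:,::-1])
    print(n,{k:v for k,v in c.items() if k!="color"})
E
```

```text
pics
{'time_s': 0.0, 'joint_pos': array([ 1.12584503e+00,  2.21190268e-01,  1.52760360e+00,  1.48068938e-05,
        1.39468319e+00, -1.26088217e-01]), 'qd': array([ 0.00055297,  0.00055111, -0.00083716, -0.00159848,  0.00125632,
        0.00029929]), 'joint_efforts': array([ 2.74354032e-03, -4.96903789e+01, -3.89395559e+01,  5.89243223e-05,
        1.13490986e-02, -2.81458006e-05]), 'tool_pos': array([0.19568032, 0.59299161, 0.24922539]), 'orientation': array([-4.98667121e-01, -3.10121026e+00,  2.83324283e-03]), 'ft_force': array([ 0.53329423,  0.18459453, -0.62465432]), 'torque': array([-0.0084263 , -0.02054145,  0.01385531]), 'finger_gap': 0.0851942761464667}
scene {'vertical_fov': 44.227725520018105, 'cx': 313.02626900451037, 'cy': 246.89465375766426, 'extrinsics': array([[ 0.64377463, -0.58141943,  0.49749942,  1.36048595],
       [ 0.76512579,  0.47915476, -0.4301084 , -0.63674318],
       [ 0.01169417,  0.65754251,  0.75332668,  1.20411157],
       [ 0.        ,  0.        ,  0.        ,  1.        ]])}
side {'vertical_fov': 55.80129566896322, 'cx': 304.6551424891248, 'cy': 241.03363596665466, 'extrinsics': array([[ 0.83542182,  0.3562308 , -0.41853316,  0.1024718 ],
       [-0.54952015,  0.52767753, -0.64775306, -0.82110277],
       [-0.00989905,  0.77113944,  0.63658933,  0.89525363],
       [ 0.        ,  0.        ,  0.        ,  1.        ]])}
wrist {'vertical_fov': 62.1024690912489, 'cx': 321.8331207673803, 'cy': 240.85498993721922, 'tool_from_camera': array([[-5.48502114e-05,  9.51501504e-01,  3.07644087e-01,
         8.05160256e-02],
       [ 9.99999963e-01,  1.33948373e-04, -2.35993059e-04,
         6.98152925e-04],
       [-2.65756176e-04,  3.07644062e-01, -9.51501477e-01,
        -1.23219474e-01],
       [ 0.00000000e+00,  0.00000000e+00,  0.00000000e+00,
         1.00000000e+00]])}
```

View pics/scene0.png

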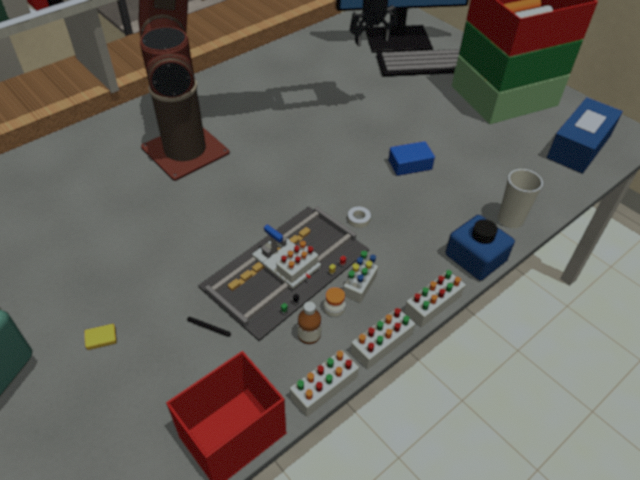

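View pics/side0.png

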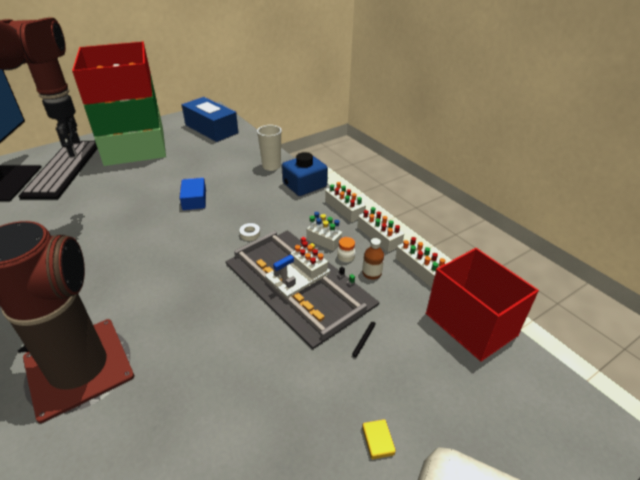

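View pics/wrist0.png

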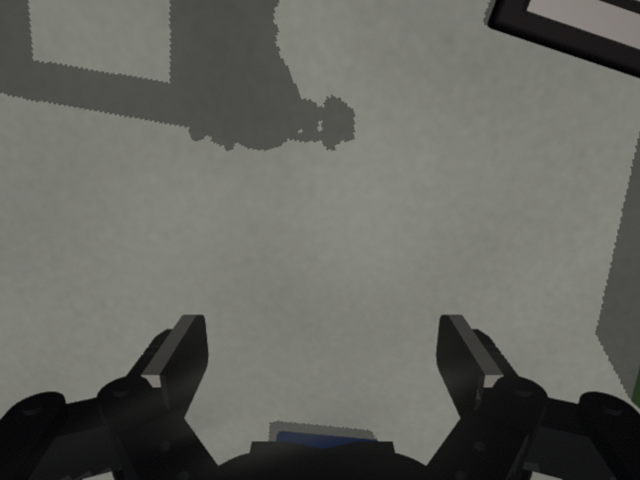

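```bash
cat > h.py <<'E'
import numpy as np,cv2
from station import read_state, read_camera
from scipy.spatial.transform import Rotation as R
def cam(n):
    s=read_state(); c=read_camera(n)
    f=240/np.tan(np.radians(c["vertical_fov"])/2)
    if n=="wrist":
        T=np.eye(4);T[:3,:3]=R.from_rotvec(s["orientation"]).as_matrix();T[:3,3]=s["tool_pos"]
        E=T@c["tool_from_camera"]
    else:E=c["extrinsics"]
    return dict(img=c["color"],f=f,cx=c["cx"],cy=c["cy"],E=E)
def ray(c,u,v):
    d=np.array([(u-c["cx"])/c["f"],-(v-c["cy"])/c["f"],-1.]);d=c["E"][:3,:3]@d
    return c["E"][:3,3],d/np.linalg.norm(d)
def plane(c,u,v,z):
    o,d=ray(c,u,v);return o+d*(z-o[2])/d[2]
def proj(c,p):
    q=np.linalg.inv(c["E"])@np.append(p,1);return c["cx"]+c["f"]*q[0]/-q[2],c["cy"]-c["f"]*q[1]/-q[2]
def tri(rs):
    A=np.zeros((3,3));b=np.zeros(3)
    for o,d in rs:
        M=np.eye(3)-np.outer(d,d);A+=M;b+=M@o
    p=np.linalg.solve(A,b)
    return p,[np.linalg.norm((np.eye(3)-np.outer(d,d))@(p-o)) for o,d in rs]
def mask(img,lo,hi,roi=None):
    h=cv2.cvtColor(img,cv2.COLOR_RGB2HSV);m=cv2.inRange(h,np.array(lo),np.array(hi))
    if roi:
        k=np.zeros_like(m);x0,y0,x1,y1=roi;k[y0:y1,x0:x1]=255;m&=k
    return m
def blobs(m,amin=8):
    n,l,st,ce=cv2.connectedComponentsWithStats(m)
    return [(st[i][:5].tolist(),ce[i].round(2).tolist()) for i in range(1,n) if st[i][4]>=amin]
E
python3 - <<'E'
from h import *
for n,(x0,y0,x1,y1) in (("scene",(190,190,390,340)),("side",(215,200,415,350))):
    im=cv2.imread(f"pics/{n}0.png")[y0:y1,x0:x1]
    cv2.imwrite(f"pics/{n}0z.png",cv2.resize(im,None,fx=4,fy=4,interpolation=cv2.INTER_CUBIC))
E
```

```text
(no output)
```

View pics/scene0z.png

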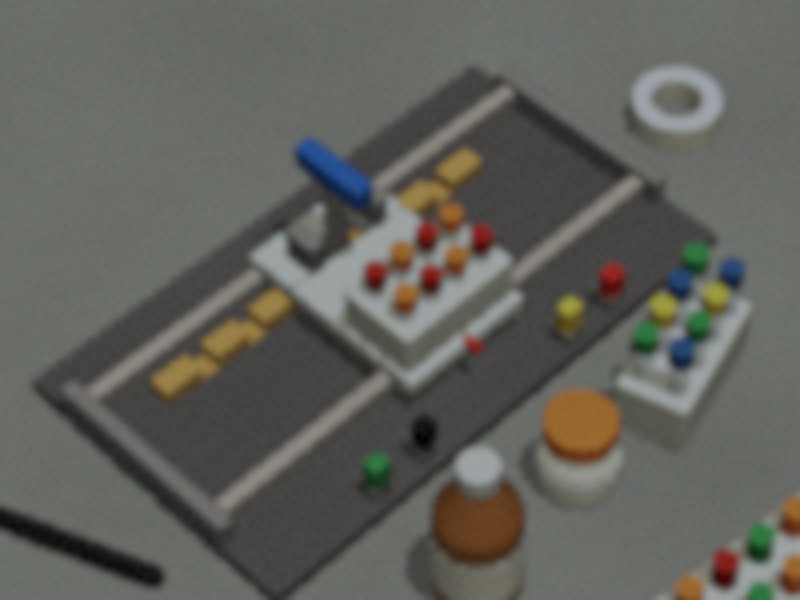

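View pics/side0z.png

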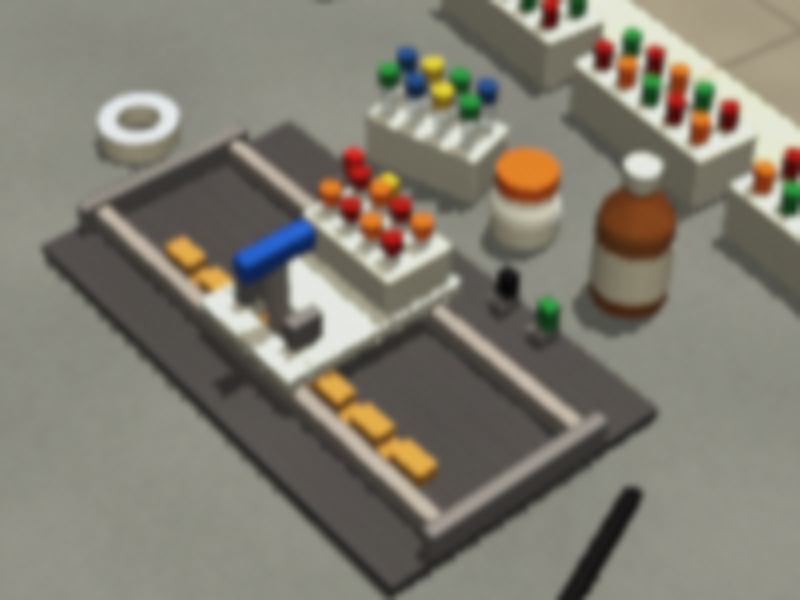

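The pictures show the carriage mid-track and the blue grip at scene (274,233) / side (284,262). The green clip is at the -y end (scene (284,307), side (352,278)), with black beside it. The yellow and red clips are on the +y half. The brass blocks on the -y half are separated by two notches.

Run:
```python
from h import *
a=cam("scene");b=cam("side")
A=a["img"];B=b["img"]
def sh(n,ma,mb): print(n,"scene",blobs(ma),"side",blobs(mb))
ra=(190,190,350,330);rb=(215,200,370,340)
sh("blue",mask(A,(105,130,60),(125,255,255),(190,190,300,260)),mask(B,(105,130,60),(125,255,255),(215,245,300,280)))
sh("green",mask(A,(45,80,30),(85,255,255),(270,290,300,320)),mask(B,(45,80,30),(85,255,255),(340,265,370,295)))
sh("yellow",mask(A,(22,120,60),(35,255,255),(320,255,340,280)),mask(B,(22,120,60),(35,255,255),(300,230,320,260)))
sh("redclip",mask(A,(0,130,60),(6,255,255),(335,250,350,270)),[[0]] and mask(B,(0,130,60),(6,255,255),(295,230,315,250)))
sh("ptr",mask(A,(0,100,60),(8,255,255),(300,268,316,282)),mask(B,(0,100,60),(8,255,255),(320,265,340,280)))
sh("brass",mask(A,(10,110,70),(25,255,255),(220,245,268,295)),mask(B,(10,110,70),(25,255,255),(285,285,330,325)))
sh("brass+",mask(A,(10,110,70),(25,255,255),(275,220,315,255)),mask(B,(10,110,70),(25,255,255),(250,255,285,285)))
```

```text
blue scene [([264, 225, 18, 17, 145], [273.21, 232.94])] side [([274, 255, 20, 16, 165], [283.02, 262.09])]
green scene [([281, 303, 7, 9, 50], [283.84, 307.04])] side [([350, 274, 5, 9, 35], [351.71, 277.91])]
yellow scene [([329, 264, 7, 9, 44], [332.05, 268.09])] side [([310, 243, 5, 4, 13], [312.46, 244.23])]
redclip scene [([340, 256, 6, 8, 41], [342.49, 259.32])] side [([301, 237, 7, 10, 51], [303.75, 241.55])]
ptr scene [([307, 275, 4, 3, 11], [308.36, 276.09])] side []
brass scene [([228, 262, 36, 28, 287], [245.29, 275.95])] side [([292, 292, 33, 29, 278], [308.27, 306.4])]
brass+ scene [([290, 227, 20, 20, 176], [300.52, 236.8]), ([288, 251, 5, 4, 18], [290.0, 252.67]), ([302, 252, 5, 3, 13], [304.0, 253.15])] side [([256, 259, 17, 14, 112], [263.46, 265.45])]
```

Run:
```python
from h import *
a=cam("scene");b=cam("side")
for n,p,q in (("grip",(273.2,232.9),(283,262.1)),("green",(283.8,307),(351.7,277.9))):
    print(n,tri([ray(a,*p),ray(b,*q)]))
z=lambda x,y:(190+x/4,190+y/4)
w=lambda x,y:(215+x/4,200+y/4)
# plate corners: left(-x,-y), bottom(+x,-y), right(+x,+y), top(-x,+y)
PA=[z(38,385),z(275,598),z(716,238),z(480,68)]
PB=[w(395,595),w(655,412),w(290,122),w(45,250)]
P=[]
for p,q in zip(PA,PB):
    print("corner",plane(a,*p,.012).round(4),plane(b,*q,.012).round(4),tri([ray(a,*p),ray(b,*q)])[0].round(4))
    P.append((plane(a,*p,.012)+plane(b,*q,.012))[:2]/2)
P=np.array(P);print(P.mean(0))
for i in range(4):
    d=P[(i+1)%4]-P[i];print(np.linalg.norm(d),np.degrees(np.arctan2(d[1],d[0])))
print("ptr",plane(a,308.4,276.1,.04))
```

```text
grip (array([ 0.53088724, -0.05330914,  0.10008831]), [np.float64(0.0005811807144353001), np.float64(0.0005811807144353075)])
green (array([ 0.68924682, -0.14631312,  0.03240591]), [np.float64(0.00010267346185226215), np.float64(0.00010267346185231347)])
corner [ 0.4918 -0.2623  0.012 ] [ 0.4801 -0.2704  0.012 ] [ 0.4848 -0.2609  0.0008]
corner [ 0.7133 -0.241   0.012 ] [ 0.704  -0.2441  0.012 ] [ 0.7093 -0.2387  0.0042]
corner [0.6754 0.1534 0.012 ] [0.667  0.1515 0.012 ] [0.6713 0.1584 0.0052]
corner [0.4524 0.1343 0.012 ] [0.4408 0.1232 0.012 ] [4.453e-01 1.392e-01 2.000e-04]
[ 0.57810709 -0.05691592]
0.2239302512062315 6.091623676365479
0.39674872911929954 95.41096925755842
0.225902097522447 -173.98356742982554
0.39702665724505365 -84.30400806011069
ptr [ 0.65871106 -0.04364259  0.04      ]
```

```bash
cat >> h.py <<'E'
def delta(p,yaw=None):
    """tool-frame shift cm to go to world p with tool y heading yaw deg (pointing down)"""
    s=read_state();M=R.from_rotvec(s["orientation"]).as_matrix()
    cur=np.degrees(np.arctan2(M[1,1],M[0,1]))
    print("tcp",s["tool_pos"].round(4),"yaw",cur.round(2),"tilt",M[:,2].round(4),"F",s["ft_force"].round(2),"gap",s["finger_gap"].round(4),"t",s["time_s"])
    yaw=cur if yaw is None else yaw
    c,n=np.cos(np.radians(yaw)),np.sin(np.radians(yaw))
    y=np.array([c,n,0]);z=np.array([0,0,-1.]);x=np.cross(y,z)
    d=np.array(p)-s["tool_pos"]
    print("rot tool z deg",-(yaw-cur),"shift cm",(np.array([x@d,y@d,z@d])*100).round(2))
E
python3 - <<'E'
from h import *
o=np.array([.578,-.057]);t=np.radians(5.7)
ex=np.array([np.cos(t),np.sin(t)]);ey=np.array([-np.sin(t),np.cos(t)])
p=o-.045*ex-.07*ey
delta([*p,.2],95.7)
E
```

```text
Traceback (most recent call last):
  File "h.py", line 37, in delta
    print("tcp",s["tool_pos"].round(4),"yaw",cur.round(2),"tilt",M[:,2].round(4),"F",s["ft_force"].round(2),"gap",s["finger_gap"].round(4),"t",s["time_s"])
                                                                                                                  ^^^^^^^^^^^^^^^^^^^^^
AttributeError: 'float' object has no attribute 'round'
```

```bash
sed -i 's/s\["finger_gap"\].round(4)/round(float(s["finger_gap"]),4)/' h.py
python3 - <<'E'
from h import *
o=np.array([.578,-.057]);t=np.radians(5.7)
ex=np.array([np.cos(t),np.sin(t)]);ey=np.array([-np.sin(t),np.cos(t)])
p=o-.045*ex-.07*ey
delta([*p,.2],95.7)
E
```

```text
tcp [0.1959 0.5934 0.2501] yaw 71.73 tilt [-2.e-04 -4.e-04 -1.e+00] F [ 0.32  0.18 -0.16] gap 0.0853 t 0.35
rot tool z deg -23.97047976551444 shift cm [-27.06 -75.51   5.01]
```

Request:
{"method": "send_rows", "body": {"steps": [{"linear": [0,0,0],"rotation": [0,0,-8],"hand": 0},{"linear": [0,0,0],"rotation": [0,0,-8],"hand": 0},{"linear": [0,0,0],"rotation": [0,0,-8],"hand": 0},{"linear": [-1.8,-5,0.3],"rotation": [0,0,0],"hand": 0},{"linear": [-1.8,-5,0.3],"rotation": [0,0,0],"hand": 0},{"linear": [-1.8,-5,0.3],"rotation": [0,0,0],"hand": 0},{"linear": [-1.8,-5,0.3],"rotation": [0,0,0],"hand": 0},{"linear": [-1.8,-5,0.3],"rotation": [0,0,0],"hand": 0},{"linear": [-1.8,-5,0.3],"rotation": [0,0,0],"hand": 0},{"linear": [-1.8,-5,0.3],"rotation": [0,0,0],"hand": 0}]}}

```text
time_s: 1.6
tool_pos: [0.3568, 0.2563, 0.2295]
orientation: [-0.158, 3.137, 0.001]
ft_force: [1.6, 0.8, 0.6]
finger_gap: 0.0854
```

Request:
{"method": "send_rows", "body": {"steps": [{"linear": [-1.8,-5,0.3],"rotation": [0,0,0],"hand": 0},{"linear": [-1.8,-5,0.3],"rotation": [0,0,0],"hand": 0},{"linear": [-1.8,-5,0.3],"rotation": [0,0,0],"hand": 0},{"linear": [-1.8,-5,0.3],"rotation": [0,0,0],"hand": 0},{"linear": [-1.8,-5,0.3],"rotation": [0,0,0],"hand": 0},{"linear": [-1.8,-5,0.3],"rotation": [0,0,0],"hand": 0}]}}

```text
time_s: 2.35
tool_pos: [0.4943, -0.0317, 0.2115]
orientation: [-0.157, 3.137, -0.0]
ft_force: [1.1, 0.5, -0.0]
finger_gap: 0.0853
```

Run:
```python
from h import *
o=np.array([.578,-.057]);t=np.radians(5.7)
ex=np.array([np.cos(t),np.sin(t)]);ey=np.array([-np.sin(t),np.cos(t)])
p=o-.045*ex-.07*ey
delta([*p,.2],95.7)
```

```text
tcp [ 0.4943 -0.0317  0.2115] yaw 95.71 tilt [ 9.e-04 -0.e+00 -1.e+00] F [ 1.08  0.54 -0.05] gap 0.0853 t 2.35
rot tool z deg 0.013562637687172696 shift cm [ -3.57 -10.35   1.15]
```

Request:
{"method": "send_rows", "body": {"steps": [{"linear": [-1.2,-3.5,0.4],"rotation": [0,0,0],"hand": 0},{"linear": [-1.2,-3.5,0.4],"rotation": [0,0,0],"hand": 0},{"linear": [-1.2,-3.4,0.4],"rotation": [0,0,0],"hand": 0},{"linear": [0,0,0],"rotation": [0,0,0],"hand": 0},{"linear": [0,0,0],"rotation": [0,0,0],"hand": 0}]}}

```text
time_s: 2.98
tool_pos: [0.5395, -0.1293, 0.1991]
orientation: [0.157, -3.137, -0.001]
ft_force: [0.3, 0.3, 0.0]
finger_gap: 0.0852
```

Run:
```python
from h import *
import pickle
c=cam("wrist");pickle.dump(c,open("w1.pkl","wb"))
cv2.imwrite("pics/w1.png",c["img"][:,:,::-1])
delta([0,0,0])
```

```text
tcp [ 0.5395 -0.129   0.1993] yaw 95.76 tilt [-4.e-04  4.e-04 -1.e+00] F [ 0.36  0.77 -0.92] gap 0.0853 t 3.025
rot tool z deg -0.0 shift cm [52.39 18.25 19.93]
```

View pics/w1.png

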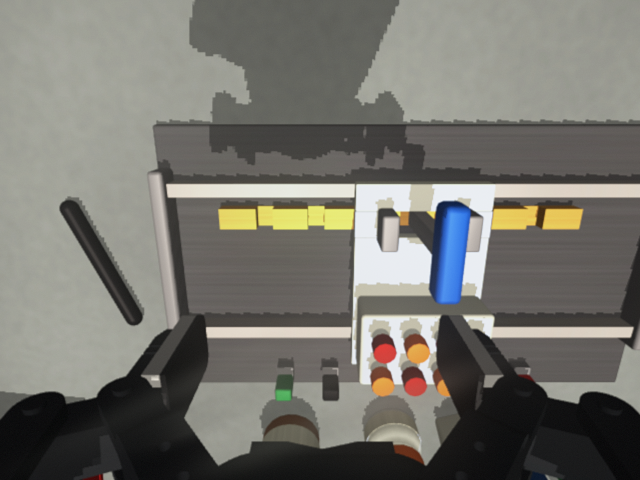

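The wrist view shows the strip's -y half with its two notches near (265,216) and (316,216). The green clip is at (285,385), black at (331,385), and the blue grip spans (436-465, 202-302). The strip is shifted towards -y, and the left notch belongs to green.

Run:
```python
from h import *
import pickle
c=pickle.load(open("w1.pkl","rb"));I=c["img"].astype(int)
x0,y0,x1,y1=210,195,365,240
cv2.imwrite("pics/w1z.png",cv2.resize(c["img"][y0:y1,x0:x1,::-1],None,fx=5,fy=5,interpolation=cv2.INTER_NEAREST))
for r in (212,224): print(r,[(u,*I[r,u,:2]) for u in range(214,358)])
a,b=plane(c,170,190,.018),plane(c,640,190,.018);print(np.degrees(np.arctan2(*(b-a)[[1,0]])))
```

```text
212 [(214, np.int64(111), np.int64(107)), (215, np.int64(111), np.int64(106)), (216, np.int64(108), np.int64(104)), (217, np.int64(114), np.int64(108)), (218, np.int64(175), np.int64(161)), (219, np.int64(223), np.int64(204)), (220, np.int64(231), np.int64(215)), (221, np.int64(230), np.int64(214)), (222, np.int64(230), np.int64(215)), (223, np.int64(230), np.int64(214)), (224, np.int64(230), np.int64(215)), (225, np.int64(230), np.int64(215)), (226, np.int64(230), np.int64(215)), (227, np.int64(230), np.int64(216)), (228, np.int64(231), np.int64(216)), (229, np.int64(230), np.int64(216)), (230, np.int64(230), np.int64(216)), (231, np.int64(230), np.int64(216)), (232, np.int64(230), np.int64(217)), (233, np.int64(230), np.int64(217)), (234, np.int64(230), np.int64(217)), (235, np.int64(230), np.int64(217)), (236, np.int64(230), np.int64(219)), (237, np.int64(230), np.int64(218)), (238, np.int64(230), np.int64(218)), (239, np.int64(230), np.int64(219)), (240, np.int64(230), np.int64(219)), (241, np.int64(230), np.int64(218)), (242, np.int64(230), np.int64(218)), (243, np.int64(230), n
[... 8878 characters left out ...]
, np.int64(235)), (340, np.int64(232), np.int64(235)), (341, np.int64(232), np.int64(236)), (342, np.int64(232), np.int64(236)), (343, np.int64(232), np.int64(235)), (344, np.int64(232), np.int64(236)), (345, np.int64(232), np.int64(235)), (346, np.int64(232), np.int64(235)), (347, np.int64(232), np.int64(235)), (348, np.int64(232), np.int64(235)), (349, np.int64(233), np.int64(236)), (350, np.int64(233), np.int64(236)), (351, np.int64(234), np.int64(238)), (352, np.int64(210), np.int64(191)), (353, np.int64(160), np.int64(125)), (354, np.int64(131), np.int64(121)), (355, np.int64(210), np.int64(216)), (356, np.int64(234), np.int64(238)), (357, np.int64(234), np.int64(237))]
95.6982598819389
```

View pics/w1z.png

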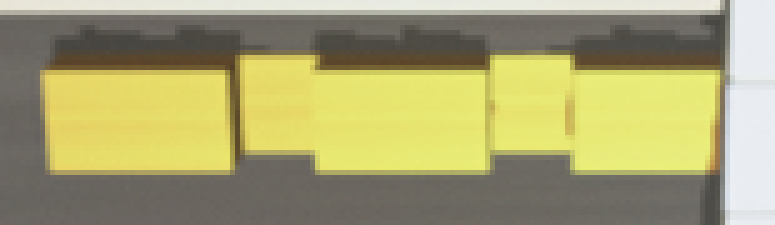

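Run:
```python
from h import *
import pickle
c=pickle.load(open("w1.pkl","rb"))
L,Rr=plane(c,256,218,.024),plane(c,272.3,218,.024)
L2,R2=plane(c,307.3,218,.024),plane(c,324.5,218,.024)
print(L,Rr,np.linalg.norm(Rr-L),np.linalg.norm(R2-L2),np.linalg.norm((R2+L2-L-Rr)/2))
N=(L+Rr)/2;print("notch",N)
t=np.radians(5.7);ex=np.array([np.cos(t),np.sin(t)]);ey=np.array([-np.sin(t),np.cos(t)])
m=mask(c["img"],(105,130,60),(125,255,255),(420,190,480,310))
cn,_=cv2.findContours(m,cv2.RETR_EXTERNAL,cv2.CHAIN_APPROX_NONE);k=max(cn,key=cv2.contourArea);print(cv2.minAreaRect(k),cv2.boundingRect(k))
for u,v in ((284.5,385),(331,387)):
    print("clip",plane(c,u,v,.032))
a=cam("scene");b=cam("side")
print("ptr a",plane(a,308.4,276.1,.04))
G=plane(c,451,250,.112);print("grip",G)
o=N[:2]
for n,p in (("grip",G),("green",plane(c,284.5,385,.032)),("ptr",plane(a,308.4,276.1,.04))):
    print(n,"rel notch along x,y",(p[:2]-o)@ex,(p[:2]-o)@ey)
delta([N[0],N[1],.2],95.7)
```

```text
[ 0.5421964  -0.17862925  0.024     ] [ 0.54094802 -0.16610764  0.024     ] 0.012583678097089516 0.013282535391711097 0.03995736183714972
notch [ 0.54157221 -0.17236844  0.024     ]
((448.53094482421875, 252.44349670410156), (33.67215347290039, 102.42794036865234), 6.869991779327393) (432, 202, 39, 102)
clip [ 0.68685061 -0.14560072  0.032     ]
clip [ 0.68493083 -0.10528177  0.032     ]
ptr a [ 0.65871106 -0.04364259  0.04      ]
grip [ 0.52553697 -0.05675528  0.112     ]
grip rel notch along x,y -0.004473285452339739 0.11663413530153684
green rel notch along x,y 0.14721864787835737 0.01220635983433598
ptr rel notch along x,y 0.12934468088066564 0.11645518261834327
tcp [ 0.5397 -0.1288  0.1995] yaw 95.8 tilt [ 1.e-04  1.e-04 -1.e+00] F [0.88 0.37 0.66] gap 0.0854 t 3.125
rot tool z deg 0.0995702796965503 shift cm [ 0.24 -4.36 -0.05]
```

Request:
{"method": "send_rows", "body": {"steps": [{"linear": [0.1,-2.2,1.5],"rotation": [0,0,0],"hand": 0},{"linear": [0.1,-2.2,1.5],"rotation": [0,0,0],"hand": 0},{"linear": [0,0,0],"rotation": [0,0,0],"hand": 0},{"linear": [0,0,0],"rotation": [0,0,0],"hand": 0},{"linear": [0,0,0],"rotation": [0,0,0],"hand": 0}]}}

```text
time_s: 3.75
tool_pos: [0.5425, -0.1737, 0.1696]
orientation: [-0.157, 3.137, -0.0]
ft_force: [-0.1, -0.2, 1.3]
finger_gap: 0.0852
```

Run:
```python
from h import *
import pickle
c=cam("wrist");pickle.dump(c,open("w2.pkl","wb"))
cv2.imwrite("pics/w2.png",c["img"][:,:,::-1])
delta([0,0,0])
```

```text
tcp [ 0.5425 -0.1736  0.1697] yaw 95.75 tilt [ 6.e-04 -2.e-04 -1.e+00] F [ 0.35 -0.38  0.07] gap 0.0856 t 3.8
rot tool z deg -0.0 shift cm [52.24 22.71 16.97]
```

View pics/w2.png

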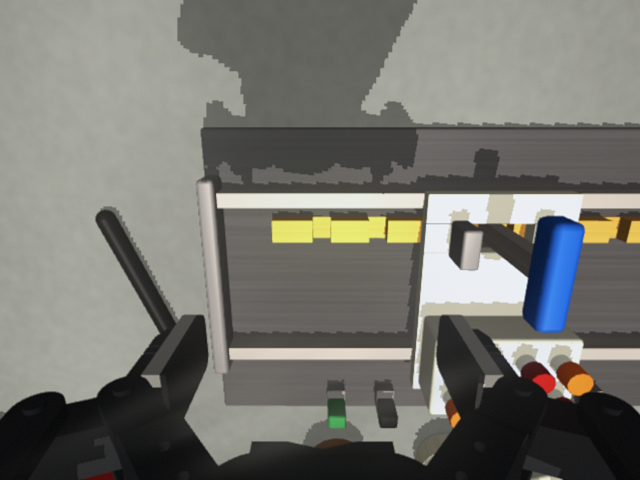

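The green notch now sits at about (321,229), almost on the principal column; the grip spans (525-583, 216-331).

Run:
```python
from h import *
import pickle
c1=pickle.load(open("w1.pkl","rb"));c=pickle.load(open("w2.pkl","rb"));I=c["img"].astype(int)
for r in (224,231,236): print(r,[(u,int(I[r,u,0]),int(I[r,u,1])) for u in list(range(308,318))+list(range(326,336))])
x0,y0,x1,y1=265,205,425,255
cv2.imwrite("pics/w2z.png",cv2.resize(c["img"][y0:y1,x0:x1,::-1],None,fx=5,fy=5,interpolation=cv2.INTER_NEAREST))
x0,y0,x1,y1=420,185,600,340
cv2.imwrite("pics/w2g.png",cv2.resize(c["img"][y0:y1,x0:x1,::-1],None,fx=4,fy=4,interpolation=cv2.INTER_NEAREST))
x0,y0,x1,y1=345,175,505,310
cv2.imwrite("pics/w1g.png",cv2.resize(c1["img"][y0:y1,x0:x1,::-1],None,fx=4,fy=4,interpolation=cv2.INTER_NEAREST))
```

```text
224 [(308, 232, 232), (309, 233, 232), (310, 233, 233), (311, 231, 232), (312, 216, 209), (313, 225, 212), (314, 232, 223), (315, 232, 224), (316, 231, 223), (317, 232, 224), (326, 232, 224), (327, 232, 224), (328, 232, 225), (329, 232, 224), (330, 217, 206), (331, 226, 227), (332, 232, 235), (333, 232, 235), (334, 233, 235), (335, 232, 234)]
231 [(308, 232, 233), (309, 232, 233), (310, 232, 233), (311, 232, 232), (312, 197, 190), (313, 216, 205), (314, 232, 227), (315, 232, 227), (316, 232, 227), (317, 232, 227), (326, 231, 227), (327, 232, 227), (328, 232, 228), (329, 232, 227), (330, 201, 184), (331, 219, 216), (332, 232, 235), (333, 233, 235), (334, 232, 234), (335, 233, 235)]
236 [(308, 232, 233), (309, 232, 232), (310, 233, 234), (311, 232, 233), (312, 197, 192), (313, 216, 206), (314, 233, 229), (315, 234, 230), (316, 233, 229), (317, 233, 230), (326, 233, 231), (327, 234, 231), (328, 235, 231), (329, 232, 229), (330, 197, 189), (331, 218, 218), (332, 233, 235), (333, 233, 235), (334, 232, 234), (335, 232, 234)]
```

View pics/w2z.png

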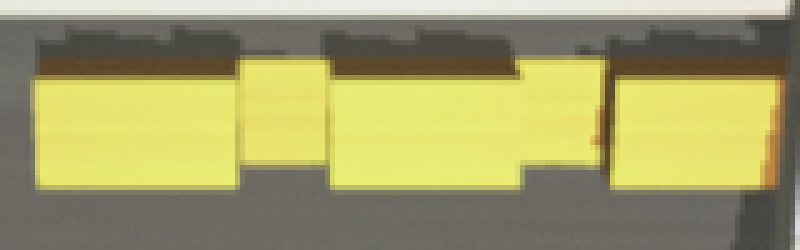

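View pics/w2g.png

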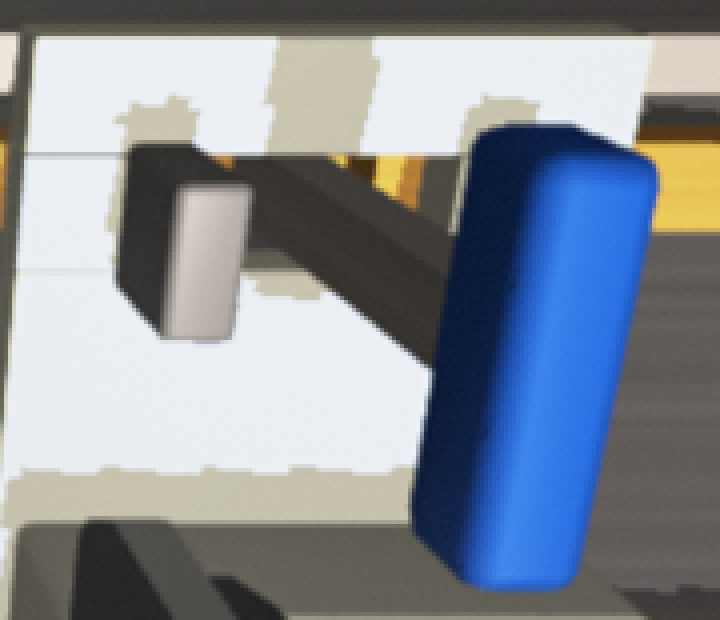

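View pics/w1g.png

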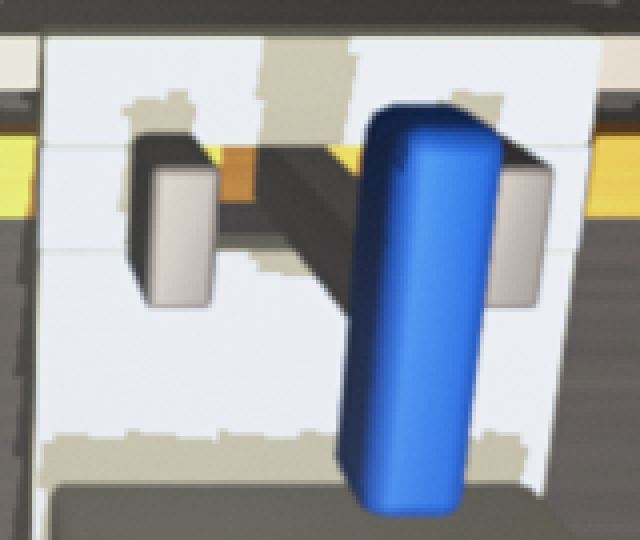

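Run:
```python
from h import *
import pickle
c1=pickle.load(open("w1.pkl","rb"));c=pickle.load(open("w2.pkl","rb"))
t=np.radians(5.7);ex=np.array([np.cos(t),np.sin(t)]);ey=np.array([-np.sin(t),np.cos(t)])
N1=(plane(c1,256,218,.024)+plane(c1,272.3,218,.024))/2
L,Q=plane(c,312.5,231,.024),plane(c,330.8,231,.024);N=(L+Q)/2
print("notch1",N1,"notch2",N,"w",np.linalg.norm(L-Q),"dy",(N-N1)[:2]@ey)
# heights
for n,p,q in (("notchL bottom",(256.2,229.5),(312.5,242.5)),("notchR bottom",(272.5,229.5),(330.8,242.5)),("grip tr",(470,210),(583.7,227.5)),("grip br",(460,302.5),(565,331)),
   ("grip bl",(437,302.5),(537,331)),("grip tl",(447.5,209),(557,227))):
    print(n,*tri([ray(c1,*p),ray(c,*q)]))
# with side/scene
b=cam("side");a=cam("scene")
for n,z in (("wrist1",(c1,451,255)),("wrist2",(c,563,280))):
    print(n,tri([ray(*z),ray(a,273.2,232.9),ray(b,283,262.1)]))
```

```text
notch1 [ 0.54157221 -0.17236844  0.024     ] notch2 [ 0.54200349 -0.17246815  0.024     ] w 0.012867332958917718 dy -0.00014204800903968367
notchL bottom [ 0.55149746 -0.17809372  0.02329845] [np.float64(0.0001401739935525044), np.float64(0.00014017399355257268)]
notchR bottom [ 0.54963733 -0.1652429   0.02514498] [np.float64(0.00017725984234118178), np.float64(0.00017725984234151967)]
grip tr [ 0.50275645 -0.04950161  0.10812315] [np.float64(4.3684875465318645e-05), np.float64(4.368487546497448e-05)]
grip br [ 0.55702541 -0.04500554  0.11183655] [np.float64(3.8760304822593275e-05), np.float64(3.876030482266174e-05)]
grip bl [ 0.56002632 -0.0571952   0.10859326] [np.float64(0.00010127882540731212), np.float64(0.00010127882540721097)]
grip tl [ 0.50392044 -0.06146286  0.10668406] [np.float64(0.0002365697210338615), np.float64(0.00023656972103374986)]
wrist1 (array([ 0.53137166, -0.05284186,  0.1003902 ]), [np.float64(0.0012531236028315354), np.float64(0.001123864519376541), np.float64(0.0005741298736001272)])
wrist2 (array([ 0.53147944, -0.05183877,  0.101549  ]), [np.float64(0.004029060780720718), np.float64(0.002534770849952966), np.float64(0.0016780584893881757)])
```

Run:
```python
from h import *
delta([.531,-.054,.102],95.7)
```

```text
tcp [ 0.5426 -0.1735  0.1697] yaw 95.77 tilt [ 7.e-04 -3.e-04 -1.e+00] F [0.49 0.07 0.04] gap 0.086 t 3.9
rot tool z deg 0.06572383416884975 shift cm [-0.04 12.    6.77]
```

Request:
{"method": "send_rows", "body": {"steps": [{"linear": [0,4,0],"rotation": [0,0,0],"hand": 0},{"linear": [0,4,0],"rotation": [0,0,0],"hand": 0},{"linear": [0,4,0],"rotation": [0,0,0],"hand": 0},{"linear": [0,0,0],"rotation": [0,0,0],"hand": 0},{"linear": [0,0,1.7],"rotation": [0,0,0],"hand": 0},{"linear": [0,0,1.7],"rotation": [0,0,0],"hand": 0},{"linear": [0,0,1.7],"rotation": [0,0,0],"hand": 0},{"linear": [0,0,1.7],"rotation": [0,0,0],"hand": 0},{"linear": [0,0,0],"rotation": [0,0,0],"hand": 0},{"linear": [0,0,0],"rotation": [0,0,0],"hand": 0}]}}

```text
time_s: 5.15
tool_pos: [0.5305, -0.0545, 0.1014]
orientation: [-0.157, 3.137, -0.0]
ft_force: [0.2, -0.0, 0.0]
finger_gap: 0.0855
```

Run:
```python
from h import *
delta([.531,-.054,.102],95.7)
c=cam("wrist");cv2.imwrite("pics/w3.png",c["img"][:,:,::-1])
```

```text
tcp [ 0.5305 -0.0545  0.1014] yaw 95.73 tilt [ 2.e-04 -1.e-04 -1.e+00] F [ 0.18 -0.03  0.05] gap 0.0855 t 5.15
rot tool z deg 0.026463366666277466 shift cm [-0.05  0.04 -0.06]
```

View pics/w3.png

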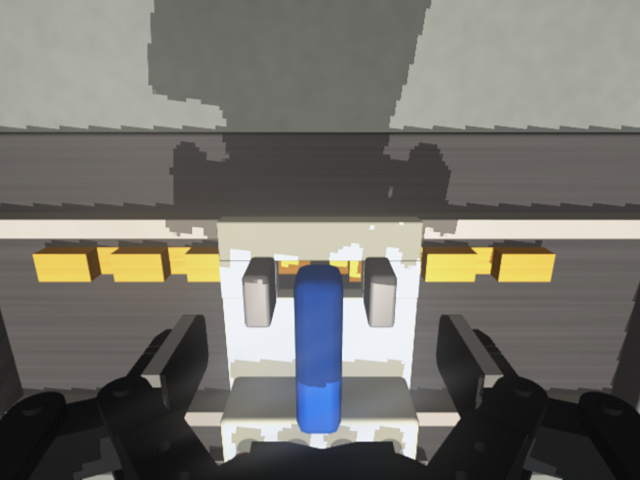

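The grip is centred between the open fingers (column 318 against 322). Closing on it now.

Request:
{"method": "send_rows", "body": {"steps": [{"linear": [0,0,0],"rotation": [0,0,0],"hand": 0.5},{"linear": [0,0,0],"rotation": [0,0,0],"hand": 0.65},{"linear": [0,0,0],"rotation": [0,0,0],"hand": 0.75},{"linear": [0,0,0],"rotation": [0,0,0],"hand": 0.85},{"linear": [0,0,0],"rotation": [0,0,0],"hand": 1},{"linear": [0,0,0],"rotation": [0,0,0],"hand": 1},{"linear": [0,0,0],"rotation": [0,0,0],"hand": 1},{"linear": [0,0,0],"rotation": [0,0,0],"hand": 1}], "newtons": 40}}

```text
time_s: 6.2
tool_pos: [0.5304, -0.0544, 0.1016]
orientation: [-0.157, 3.137, -0.0]
ft_force: [-2.6, 0.4, 5.1]
finger_gap: 0.0152
```

Run:
```python
from h import *
delta([.531,-.054,.117],95.7)
```

```text
tcp [ 0.5304 -0.0544  0.1016] yaw 95.73 tilt [ 2.e-04 -2.e-04 -1.e+00] F [-2.61  0.4   5.12] gap 0.0152 t 6.2
rot tool z deg 0.03262905143169803 shift cm [-0.06  0.04 -1.54]
```

Request:
{"method": "send_rows", "body": {"steps": [{"linear": [0,0,-0.3],"rotation": [0,0,0],"hand": 1},{"linear": [0,0,-0.3],"rotation": [0,0,0],"hand": 1},{"linear": [0,0,-0.3],"rotation": [0,0,0],"hand": 1},{"linear": [0,0,-0.3],"rotation": [0,0,0],"hand": 1},{"linear": [0,0,-0.3],"rotation": [0,0,0],"hand": 1},{"linear": [0,0,0],"rotation": [0,0,0],"hand": 1},{"linear": [0,0,0],"rotation": [0,0,0],"hand": 1},{"linear": [0,0,0],"rotation": [0,0,0],"hand": 1}]}}

```text
time_s: 7.2
tool_pos: [0.5303, -0.0542, 0.1157]
orientation: [-0.157, 3.138, 0.0]
ft_force: [4.9, -0.2, -8.6]
finger_gap: 0.0154
```

Run:
```python
from h import *
delta([.542,-.1724,.117],95.7)
c=cam("wrist");cv2.imwrite("pics/w4.png",c["img"][:,:,::-1])
c=cam("side");cv2.imwrite("pics/s4.png",cv2.resize(c["img"][200:350,215:415,::-1],None,fx=4,fy=4,interpolation=cv2.INTER_CUBIC))
```

```text
tcp [ 0.5303 -0.0542  0.1157] yaw 95.73 tilt [ 1.e-04  3.e-04 -1.e+00] F [ 4.88 -0.21 -8.63] gap 0.0154 t 7.2
rot tool z deg 0.03214395169419504 shift cm [ 1.000e-02 -1.188e+01 -1.300e-01]
```

View pics/w4.png

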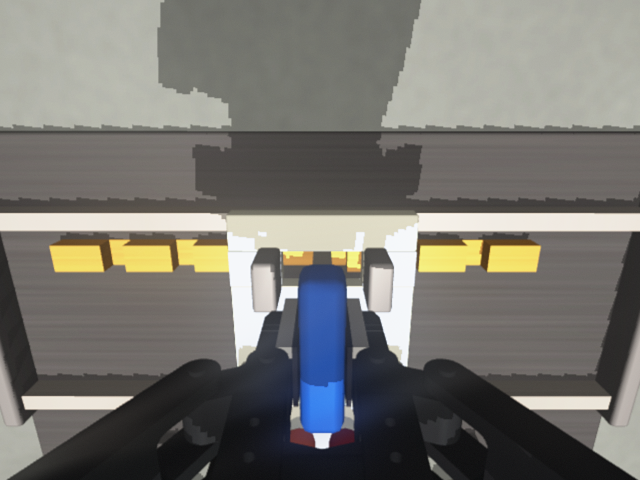

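View pics/s4.png

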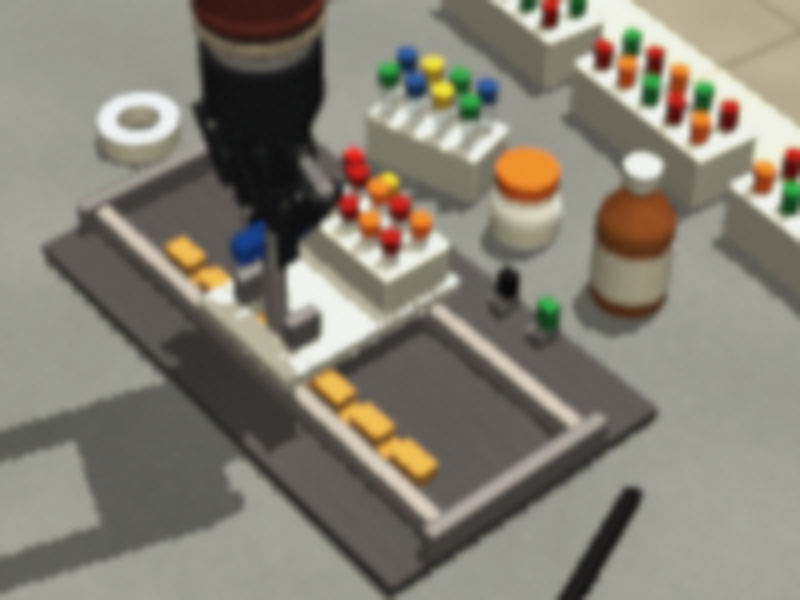

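Request:
{"method": "send_rows", "body": {"steps": [{"linear": [0,0,-0.15],"rotation": [0,0,0],"hand": 1},{"linear": [0,-0.6,0],"rotation": [0,0,0],"hand": 1},{"linear": [0,-1.2,0],"rotation": [0,0,0],"hand": 1},{"linear": [0,-1.2,0],"rotation": [0,0,0],"hand": 1},{"linear": [0,-1.2,0],"rotation": [0,0,0],"hand": 1},{"linear": [0,-1.2,0],"rotation": [0,0,0],"hand": 1},{"linear": [0,-1.2,0],"rotation": [0,0,0],"hand": 1},{"linear": [0,-1.2,0],"rotation": [0,0,0],"hand": 1},{"linear": [0,-1.2,0],"rotation": [0,0,0],"hand": 1},{"linear": [0,-1.2,0],"rotation": [0,0,0],"hand": 1}]}}

```text
time_s: 8.55
tool_pos: [0.5404, -0.1552, 0.1168]
orientation: [0.157, -3.137, -0.003]
ft_force: [6.1, 2.6, -8.4]
finger_gap: 0.0155
```

Request:
{"method": "send_rows", "body": {"steps": [{"linear": [0,-1.0,0],"rotation": [0,0,0],"hand": 1},{"linear": [0,-0.5,0],"rotation": [0,0,0],"hand": 1},{"linear": [0,0,0],"rotation": [0,0,0],"hand": 1},{"linear": [0,0,0],"rotation": [0,0,0],"hand": 1},{"linear": [0,0,0],"rotation": [0,0,0],"hand": 1}]}}

```text
time_s: 9.18
tool_pos: [0.5419, -0.1704, 0.1169]
orientation: [0.157, -3.137, -0.001]
ft_force: [5.3, 0.0, -9.8]
finger_gap: 0.0154
```

Run:
```python
from h import *
delta([.542,-.1724,.117],95.7)
c=cam("wrist");cv2.imwrite("pics/w5.png",c["img"][:,:,::-1])
c=cam("side");cv2.imwrite("pics/s5.png",cv2.resize(c["img"][200:350,215:415,::-1],None,fx=4,fy=4,interpolation=cv2.INTER_CUBIC))
```

```text
tcp [ 0.5419 -0.1704  0.1169] yaw 95.73 tilt [-3.e-04  8.e-04 -1.e+00] F [ 5.27  0.   -9.77] gap 0.0154 t 9.175
rot tool z deg 0.03240119130839503 shift cm [ 0.01 -0.2  -0.01]
```

View pics/w5.png

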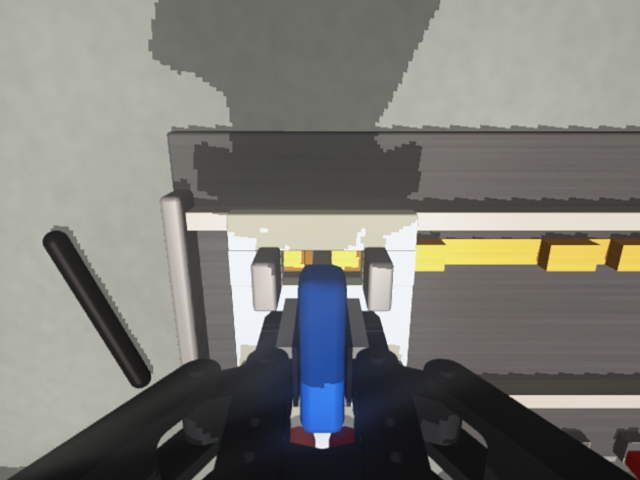

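View pics/s5.png

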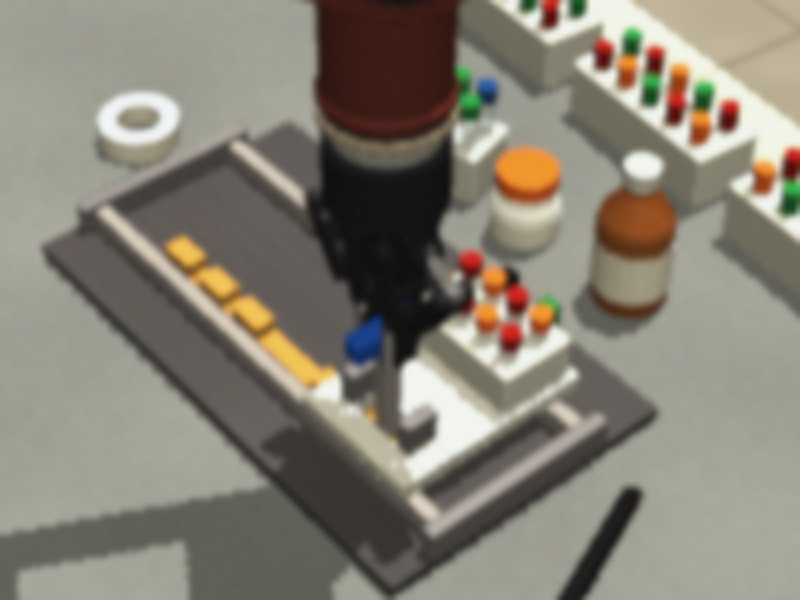

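Request:
{"method": "send_rows", "body": {"steps": [{"linear": [0,-0.2,0],"rotation": [0,0,0],"hand": 1},{"linear": [0,0,0],"rotation": [0,0,0],"hand": 1},{"linear": [0,0,0],"rotation": [0,0,0],"hand": 1}]}}

```text
time_s: 9.65
tool_pos: [0.5421, -0.172, 0.1168]
orientation: [0.157, -3.137, -0.002]
ft_force: [4.8, 0.7, -9.7]
finger_gap: 0.0152
```

Run:
```python
from h import *
delta([.542,-.1724,.117],95.7)
c=cam("wrist");cv2.imwrite("pics/w6.png",cv2.resize(c["img"][235:335,240:400,::-1],None,fx=5,fy=5,interpolation=cv2.INTER_NEAREST))
```

```text
tcp [ 0.5421 -0.172   0.1168] yaw 95.74 tilt [-4.0e-04  1.3e-03 -1.0e+00] F [ 4.83  0.68 -9.74] gap 0.0152 t 9.65
rot tool z deg 0.035556457662096363 shift cm [ 0.01 -0.04 -0.02]
```

View pics/w6.png

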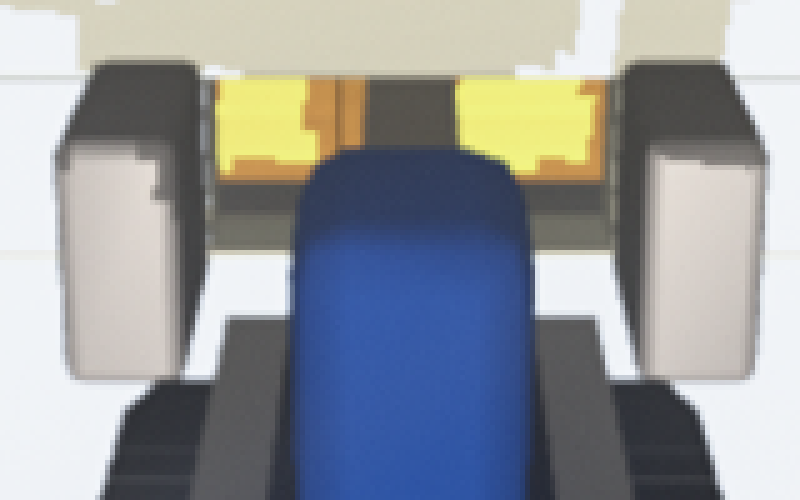

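Run:
```python
from h import *
c=cam("wrist");I=c["img"].astype(int)
s=read_state();M=R.from_rotvec(s["orientation"]).as_matrix()
ey=np.array([-np.sin(np.radians(5.7)),np.cos(np.radians(5.7)),0])
for v in (254,257,260,263,266): print(v,[(u,*[int(k) for k in I[v,u]]) for u in list(range(303,318))+list(range(328,334))])
for u in (307.6,331.2,330.2): 
    p=plane(c,u,260,.024);print(u,p,"y rel tcp",(p-s["tool_pos"])@ey)
for u in (313.3,331.2):
  for z in (.03,.04): print(u,z,(plane(c,u,257,z)-s["tool_pos"])@ey)
x0=545
for u,v in ((240+298/5,235+60),(240+530/5,235+60)): print("grip edges",(plane(c,u,v,.125)-s["tool_pos"])@ey)
```

```text
254 [(303, 196, 143, 78), (304, 195, 144, 78), (305, 198, 146, 80), (306, 194, 143, 78), (307, 150, 111, 66), (308, 165, 121, 69), (309, 189, 139, 78), (310, 188, 138, 76), (311, 189, 138, 76), (312, 170, 127, 75), (313, 118, 99, 76), (314, 87, 84, 77), (315, 86, 84, 78), (316, 88, 85, 78), (317, 87, 83, 77), (328, 87, 84, 77), (329, 84, 81, 77), (330, 103, 99, 78), (331, 221, 217, 112), (332, 242, 241, 127), (333, 240, 239, 126)]
257 [(303, 200, 147, 81), (304, 200, 147, 81), (305, 201, 146, 80), (306, 198, 145, 80), (307, 154, 115, 69), (308, 171, 126, 72), (309, 194, 142, 78), (310, 196, 144, 80), (311, 194, 143, 77), (312, 160, 122, 77), (313, 107, 93, 77), (314, 86, 83, 77), (315, 85, 83, 77), (316, 87, 84, 78), (317, 87, 83, 79), (328, 87, 84, 78), (329, 84, 80, 77), (330, 96, 94, 79), (331, 187, 188, 102), (332, 237, 239, 126), (333, 241, 243, 131)]
260 [(303, 193, 144, 78), (304, 194, 142, 79), (305, 195, 144, 80), (306, 191, 140, 77), (307, 149, 110, 66), (308, 172, 126, 72), (309, 194, 143, 79), (310, 195, 144, 78), (311, 194, 142, 78), (312, 150, 117, 79), (313, 98, 89, 79
[... 767 characters left out ...]
0, 60, 84), (310, 50, 60, 85), (311, 50, 61, 86), (312, 52, 61, 87), (313, 52, 62, 87), (314, 52, 60, 85), (315, 52, 62, 87), (316, 53, 62, 87), (317, 52, 62, 86), (328, 51, 62, 88), (329, 52, 62, 88), (330, 51, 61, 88), (331, 50, 61, 87), (332, 49, 60, 87), (333, 48, 59, 86)]
307.6 [ 0.54412498 -0.1786051   0.024     ] y rel tcp -0.0067705004965912296
331.2 [ 0.54277054 -0.16501771  0.024     ] y rel tcp 0.006884226914624289
330.2 [ 0.54282794 -0.16559351  0.024     ] y rel tcp 0.006305575585773292
313.3 0.03 -0.003336515680471536
313.3 0.04 -0.0031279980669851027
331.2 0.03 0.00670809208671063
331.2 0.04 0.006438430314002869
grip edges -0.0057792753336112345
grip edges 0.008942270982988236
```

Compared in the same picture, the notch centre lies 0.3 mm to the -y side of the TCP axis, but the stem and grip appear 1.65 mm to the +y side. The grip is clamped on the jaw centre line, so this is camera bias, and the catch is still about 1.9 mm short of the notch.

Request:
{"method": "send_rows", "body": {"steps": [{"linear": [0,-0.2,0],"rotation": [0,0,0],"hand": 1},{"linear": [0,0,0],"rotation": [0,0,0],"hand": 1},{"linear": [0,0,0],"rotation": [0,0,0],"hand": 1},{"linear": [0,0,0],"rotation": [0,0,0],"hand": 1}]}}

```text
time_s: 10.25
tool_pos: [0.5423, -0.174, 0.1168]
orientation: [0.157, -3.137, -0.002]
ft_force: [5.0, 0.7, -8.8]
finger_gap: 0.0154
```

Run:
```python
from h import *
c=cam("wrist");I=c["img"].astype(int)
cv2.imwrite("pics/w7.png",cv2.resize(c["img"][235:335,240:400,::-1],None,fx=5,fy=5,interpolation=cv2.INTER_NEAREST))
delta([.542,-.1724,.117])
for v in (254,257,260): print(v,[(u,int(I[v,u,0])) for u in range(303,340)])
```

```text
tcp [ 0.5423 -0.174   0.1168] yaw 95.74 tilt [-4.0e-04  1.4e-03 -1.0e+00] F [ 5.56  0.37 -9.42] gap 0.0158 t 10.3
rot tool z deg -0.0 shift cm [ 0.01  0.16 -0.02]
254 [(303, 195), (304, 196), (305, 195), (306, 196), (307, 196), (308, 198), (309, 194), (310, 152), (311, 166), (312, 169), (313, 120), (314, 86), (315, 87), (316, 86), (317, 87), (318, 88), (319, 87), (320, 87), (321, 87), (322, 88), (323, 86), (324, 87), (325, 86), (326, 88), (327, 86), (328, 85), (329, 83), (330, 104), (331, 214), (332, 185), (333, 222), (334, 240), (335, 240), (336, 240), (337, 240), (338, 240), (339, 240)]
257 [(303, 198), (304, 200), (305, 200), (306, 199), (307, 200), (308, 200), (309, 199), (310, 168), (311, 177), (312, 160), (313, 108), (314, 88), (315, 86), (316, 86), (317, 87), (318, 87), (319, 87), (320, 88), (321, 87), (322, 86), (323, 87), (324, 86), (325, 86), (326, 87), (327, 85), (328, 87), (329, 85), (330, 91), (331, 142), (332, 166), (333, 228), (334, 241), (335, 240), (336, 240), (337, 240), (338, 240), (339, 240)]
260 [(303, 210), (304, 195), (305, 194), (306, 193), (307, 194), (308, 195), (309, 192), (310, 164), (311, 176), (312, 146), (313, 98), (314, 85), (315, 86), (316, 87), (317, 87), (318, 87), (319, 86), (320, 87), (321, 87), (322, 87), (323, 86), (324, 87), (325, 84), (326, 87), (327, 86), (328, 85), (329, 85), (330, 88), (331, 123), (332, 157), (333, 229), (334, 241), (335, 240), (336, 240), (337, 239), (338, 240), (339, 239)]
```

View pics/w7.png

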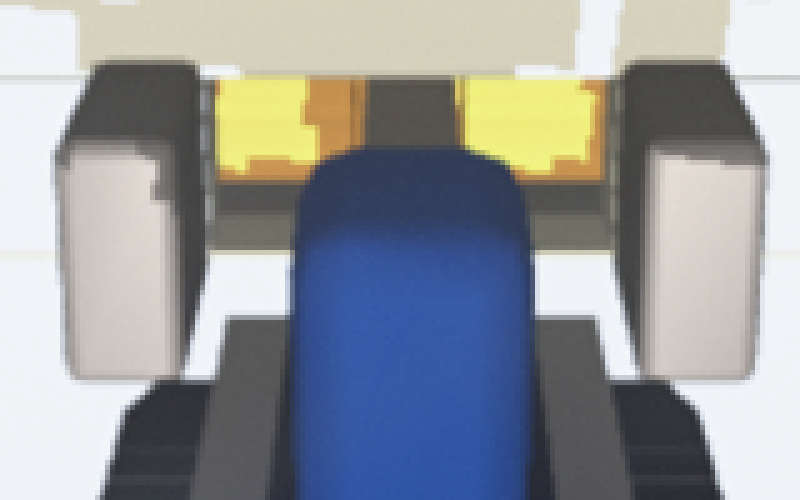

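Both notch edges are now visible (310.5 and 332.3, centre 321.4), and the stem (312.8–330.8) is centred at 321.8, which is within 0.3 mm. I'm lowering gently and watching Fz.

Request:
{"method": "send_rows", "body": {"steps": [{"linear": [0,0,0.15],"rotation": [0,0,0],"hand": 1},{"linear": [0,0,0.15],"rotation": [0,0,0],"hand": 1},{"linear": [0,0,0.1],"rotation": [0,0,0],"hand": 1},{"linear": [0,0,0.1],"rotation": [0,0,0],"hand": 1},{"linear": [0,0,0],"rotation": [0,0,0],"hand": 1}]}}

```text
time_s: 10.92
tool_pos: [0.5423, -0.174, 0.1121]
orientation: [0.157, -3.137, -0.002]
ft_force: [5.5, 0.9, -7.5]
finger_gap: 0.0154
```

Request:
{"method": "send_rows", "body": {"steps": [{"linear": [0,0,0.1],"rotation": [0,0,0],"hand": 1},{"linear": [0,0,0.05],"rotation": [0,0,0],"hand": 1},{"linear": [0,0,0],"rotation": [0,0,0],"hand": 1}]}}

```text
time_s: 11.3
tool_pos: [0.5423, -0.1743, 0.1108]
orientation: [0.157, -3.137, -0.001]
ft_force: [5.1, 1.2, -7.0]
finger_gap: 0.0156
```

Request:
{"method": "send_rows", "body": {"steps": [{"linear": [0,0,0.1],"rotation": [0,0,0],"hand": 1},{"linear": [0,0,0.1],"rotation": [0,0,0],"hand": 1},{"linear": [0,0,0.1],"rotation": [0,0,0],"hand": 1},{"linear": [0,0,0],"rotation": [0,0,0],"hand": 1}]}}

```text
time_s: 11.8
tool_pos: [0.5424, -0.1747, 0.1082]
orientation: [0.157, -3.138, -0.0]
ft_force: [4.1, 1.6, -7.8]
finger_gap: 0.0151
```

Run:
```python
from h import *
delta([.542,-.1724,.1035])
```

```text
tcp [ 0.5424 -0.1747  0.1082] yaw 95.73 tilt [-1.e-04  1.e-04 -1.e+00] F [ 4.14  1.57 -7.81] gap 0.0151 t 11.8
rot tool z deg -0.0 shift cm [0.01 0.23 0.47]
```

Request:
{"method": "send_rows", "body": {"steps": [{"linear": [0,0.05,0.1],"rotation": [0,0,0],"hand": 1},{"linear": [0,0,0.1],"rotation": [0,0,0],"hand": 1},{"linear": [0,0,0.1],"rotation": [0,0,0],"hand": 1},{"linear": [0,0,0.1],"rotation": [0,0,0],"hand": 1},{"linear": [0,0,0.1],"rotation": [0,0,0],"hand": 1},{"linear": [0,0,0],"rotation": [0,0,0],"hand": 1}]}}

```text
time_s: 12.55
tool_pos: [0.5423, -0.1742, 0.1032]
orientation: [0.157, -3.138, 0.0]
ft_force: [4.5, -0.3, -6.9]
finger_gap: 0.0151
```

Run:
```python
from h import *
delta([.542,-.1724,.1035])
c=cam("wrist");cv2.imwrite("pics/w8.png",c["img"][:,:,::-1])
```

```text
tcp [ 0.5423 -0.1742  0.1032] yaw 95.74 tilt [-1.e-04 -0.e+00 -1.e+00] F [ 4.49 -0.29 -6.86] gap 0.0151 t 12.55
rot tool z deg -0.0 shift cm [ 0.01  0.19 -0.03]
```

View pics/w8.png

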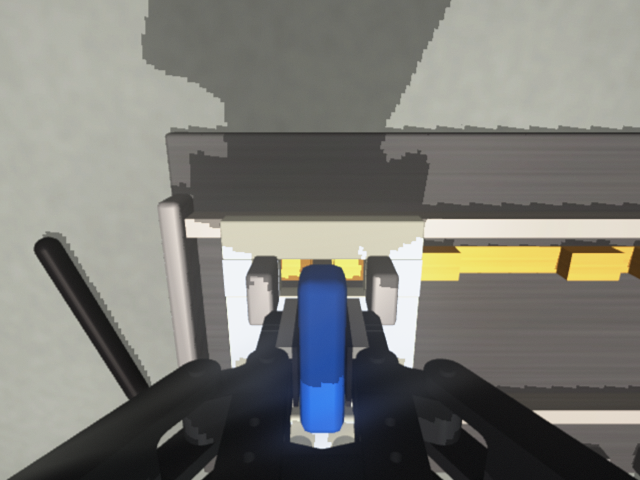

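The catch is about 10 mm down into the notch with no contact force. Releasing now.

Request:
{"method": "send_rows", "body": {"steps": [{"linear": [0,0,0.1],"rotation": [0,0,0],"hand": 0.95},{"linear": [0,0,0],"rotation": [0,0,0],"hand": 0.7},{"linear": [0,0,0],"rotation": [0,0,0],"hand": 0.5},{"linear": [0,0,0],"rotation": [0,0,0],"hand": 0.2},{"linear": [0,0,0],"rotation": [0,0,0],"hand": 0},{"linear": [0,0,0],"rotation": [0,0,0],"hand": 0},{"linear": [0,0,0],"rotation": [0,0,0],"hand": 0}]}}

```text
time_s: 13.48
tool_pos: [0.5423, -0.1742, 0.1023]
orientation: [0.157, -3.138, -0.0]
ft_force: [-0.2, -0.4, 0.5]
finger_gap: 0.0857
```

Request:
{"method": "send_rows", "body": {"steps": [{"linear": [0,0,-1.5],"rotation": [0,0,0],"hand": 0},{"linear": [0,0,-2.5],"rotation": [0,0,0],"hand": 0},{"linear": [0,0,-2.5],"rotation": [0,0,0],"hand": 0},{"linear": [0,0,-1.5],"rotation": [0,0,0],"hand": 0},{"linear": [0,0,0],"rotation": [0,0,0],"hand": 0},{"linear": [0,0,0],"rotation": [0,0,0],"hand": 0}]}}

```text
time_s: 14.22
tool_pos: [0.5418, -0.174, 0.1815]
orientation: [0.157, -3.136, -0.001]
ft_force: [-0.4, 0.0, -0.4]
finger_gap: 0.0855
```

Run:
```python
from h import *
import pickle
delta([.542,-.1724,.1035])
c=cam("wrist");cv2.imwrite("pics/w9.png",c["img"][:,:,::-1]);pickle.dump(c,open("w9.pkl","wb"))
c=cam("side");cv2.imwrite("pics/s9.png",cv2.resize(c["img"][200:350,215:415,::-1],None,fx=4,fy=4,interpolation=cv2.INTER_CUBIC))
```

```text
tcp [ 0.5418 -0.174   0.1815] yaw 95.74 tilt [-1.2e-03  6.0e-04 -1.0e+00] F [-0.39  0.04 -0.38] gap 0.0855 t 14.225
rot tool z deg -0.0 shift cm [-0.03  0.16  7.8 ]
```

View pics/w9.png

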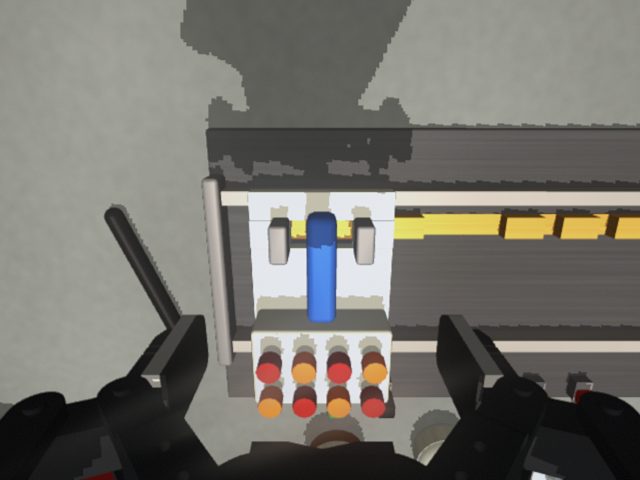

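View pics/s9.png

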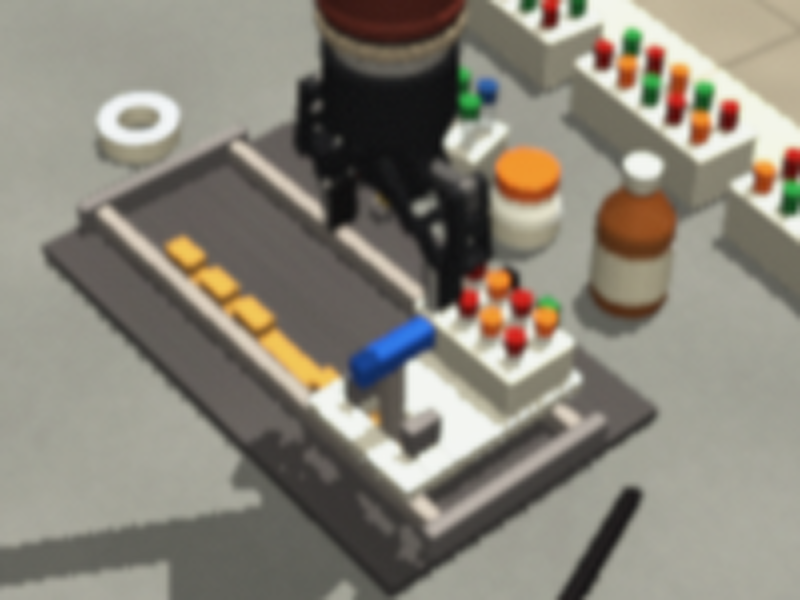

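Run:
```python
from h import *
import pickle
a=cam("scene");b=cam("side");c=pickle.load(open("w9.pkl","rb"))
lo,hi=(105,130,60),(125,255,255)
print(blobs(mask(a["img"],lo,hi,(190,190,350,300))),blobs(mask(b["img"],lo,hi,(290,270,335,310))),blobs(mask(c["img"],lo,hi,(295,190,350,330)),100))
cv2.imwrite("pics/a9.png",cv2.resize(a["img"][190:340,190:390,::-1],None,fx=4,fy=4,interpolation=cv2.INTER_CUBIC))
```

```text
[([229, 251, 18, 17, 150], [237.77, 258.95])] [([303, 279, 21, 18, 180], [312.34, 287.33])] [([307, 218, 29, 104, 2862], [321.17, 268.96])]
```

View pics/a9.png

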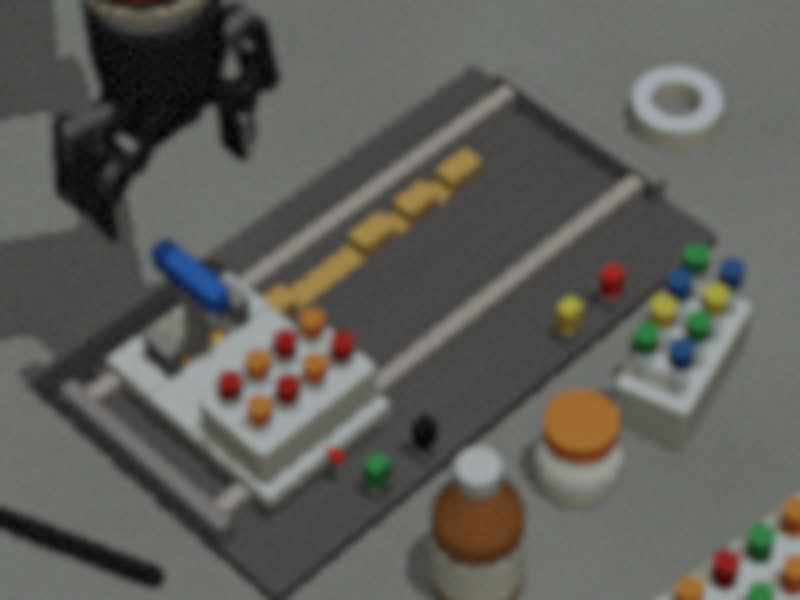

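Run:
```python
from h import *
import pickle
a=cam("scene");b=cam("side");c=pickle.load(open("w9.pkl","rb"))
P,e=tri([ray(a,237.8,258.9),ray(b,312.3,287.3)]);print("grip now",P,e)
P0,_=tri([ray(a,273.2,232.9),ray(b,283,262.1)]);print("grip start",P0,"dist",np.linalg.norm((P-P0)[:2]),"dz",P[2]-P0[2])
for q in ((a,237.8,258.9),(b,312.3,287.3)):
    print([np.round(proj(q[0],[P[0],P[1],z]),1).tolist() for z in (.1,.111)])
p=plane(a,*[190+336/4,190+457/4],.04)
g=plane(a,190+377/4,190+460/4,.032)
ey=np.array([-np.sin(np.radians(5.7)),np.cos(np.radians(5.7)),0]);print("ptr",p,"green-ptr y",(g-p)@ey)
# grip top length in wrist
print("wrist length row extents->z:",[np.linalg.norm(plane(c,323,213,z)-plane(c,321,322,z)).round(4) for z in (.112,.123)])
x0,y0=285,205
cv2.imwrite("pics/w9z.png",cv2.resize(c["img"][205:275,260:385,::-1],None,fx=6,fy=6,interpolation=cv2.INTER_NEAREST))
```

```text
grip now [ 0.54340446 -0.17145191  0.09907399] [np.float64(0.0007426865515835313), np.float64(0.000742686551583519)]
grip start [ 0.53088724 -0.05330914  0.10008831] dist 0.11880402366773317 dz -0.0010143224830087283
[[237.9, 258.4], [237.5, 255.5]]
[[312.5, 287.3], [312.5, 284.1]]
ptr [ 0.6722581  -0.16278293  0.04      ] green-ptr y 0.019648855735837845
wrist length row extents->z: [np.float64(0.0609), np.float64(0.0574)]
```

View pics/w9z.png

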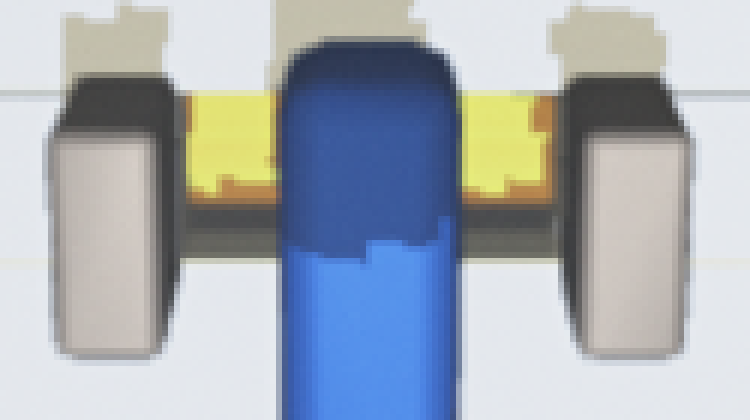

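```bash
python3 -c "
from station import *
print(read_state()['time_s'],read_state()['ft_force']);print(sign_off())"
```

```text
14.525 [ 0.90962099 -0.85459159  0.23281796]
the job is handed in; nothing more can be done
None
```

The carriage is in the notch nearest the green clip, with the catch down, and I handed the job in at 14.5 s. I lifted the bar about 15 mm, slid the carriage about 119 mm toward -y, lowered the catch into the notch under force watch, then let go and backed off.

**Alignment:** my first approach was about 1.9 mm short because the wrist camera reads about 1.65 mm off along the track. I saw this by comparing the stem and the notch in the same picture, and corrected it before lowering.

**Last checks:**
- **Lowering:** Fz stayed at about 7 to 8 N of bar pull all the way down, so I saw no sign of contact with the strip.
- **Height:** the grip centre measured 99 mm, against 100 mm at the start. Resting on a tooth would have read about 111 mm.
- **Clear of everything:** the jaws are open, the tool is about 80 mm above the grip and the wrist force is about zero. The bystanders visible in the last pictures looked unmoved.

**One disagreement:** the distance along y from the red pointer to the green clip came out between 15 and 20 mm in the blurred scene picture. The wrist views gave 12 to 14 mm, within the allowed 14 mm. The other notch is about 27 mm from the clip, so the choice of notch does not change.

I did not push the carriage sideways to test the lock.

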